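# Shift the dispensing boom one lock hole, over the flask

## Robot

A 6-joint arm with a two-finger parallel gripper is mounted at the origin on the work surface. World frame = base frame: x ahead of the robot, y to its left, z up, the work surface at z = 0. Lengths are in mm, angles in degrees, forces in N, time in s.
With the tool pointing down it reaches from about 350 to 850 mm from the base axis. Payload 8.1 kg.
Tool frame: the origin (TCP) lies at the very end of the fingers, on their centre line; the grasp point (between the pads) lies r.tcp_to_grasp behind it (r.tcp_to_grasp is the distance from the TCP to the grasp point, in mm); z points along the fingers, y is the line along which they close (so a half turn about z gives the same grasp; the last joint's range is limited). The gripper opens to 85 mm and grips with 20 to 120 N. Pads are 22 mm wide; open, the fingers measure 114 mm over their backs; the gripper's body (76 mm by 85 mm) begins 54 mm behind the grasp point. The pads swing forward as they close: fully open they stand 13 mm farther back than shut.
Start: joints at [-81.669, 7.471, 85.268, -0, 87.261, -4.893], TCP at [137.274, -584.09, 231.292] pointing down, gripper open.
Joint ranges: [-169.43, 169.43], [-51.17, 129.36], [1.28, 143.12], [-76.62, 256.62], [0, 156.53], [-152.29, 152.29]. Speed limits (degrees/s): [136.94, 136.94, 159.86, 180, 180, 180].

## Interface

Orientations are given as [roll, pitch, yaw] about the fixed x, y, z axes, in that order (R = Rz(yaw) Ry(pitch) Rx(roll)).
In Python, from bench import r gives the robot as it stands.
- The arm moves only by the shell command python3 -m handwheel 'ROWS' [OPENING] [FORCE]. ROWS is JSON, a list of rows, each a list of 4 numbers: the shift along the tool's x, y, z in m, then the turn about the tool's z in degrees. A call has 1 to 10 rows; each row shifts and turns the commanded pose from where the row before left it, along the tool's axes as they then stand; what a row does not reach is not made up. A row lasts 1/10 s, in which the tool goes at most 50 mm and 8.59 degrees, less where a joint would pass 70% of its speed; a pose out of reach is approached as far as the arm can. A call is refused whole if a number of a shift passes 0.05 or a number of a turn 8.59, either way. A call with a gripper value outside its range is refused whole. OPENING is the finger opening in m, from 0 to 0.0854, set as the call begins (- or left out, the last holds). The fingers move at their own pace and stop on an object; FORCE is the grip in N (left out, the last holds). Time passes only in rows, so rows that do not move let the fingers close. It gives the time, the measured TCP pose, the force, the opening and the grip force at its end, in the units of the state.
- r.sense(): the state, without advancing time (a new reading comes with each control period).
- r.snapshot(name): name is "side" or "top"; returns the picture (420x560x3 uint8, red, green, blue); there is no depth.
- r.camera_params(name): a dict with "fx", "fy", "cx", "cy" (pixels), "R" (3x3) and "t" (3): a world point X has camera coordinates R X + t. Camera axes: x right, y down, z forward; pixel columns grow to the right and rows downward; lengths in mm; the calibration is good to about 2 mm. A picture is of the moment at which its call begins. camera_params takes no time and is no camera call.
- r.hand_in(): hands the job in; it is judged then, once.
The state is a dict: "time": time; "joint_pos": joint angles; "qd": joint speeds; "joint_efforts": joint torques, N m; "tool_pos": TCP position; "tcp_rot": TCP orientation; "ft_force": force on the tool from outside, world axes, zero at the start; "wrist_torque": the same for the moment, N m; "finger_gap": finger opening in mm; "grip_force": force on a finger pad.
Only numpy, scipy, OpenCV 4.12 (cv2) and the standard library are available. Lean on these libraries where they do the work, as an engineer would, in place of code of your own. Each camera call takes 0.05 s, during which the arm holds its last target. There are 200 camera calls.

## Task

The water dispensing head stands over the tray's drain. Grip the knob of the boom's lock plunger, pull it up to free the pin, slide the outer tube one hole along so that the nozzle stands over the open conical flask (not the capped bottle), and seat the pin fully home in that hole. Finish with the knob still in the gripper, holding the pin home; do not knock or move the flask, the bottle or the other things on the bench.

Things in the scene. Friction and masses are not known exactly. Their poses are not given: they have to be found in the camera images.
- stand: Dispensing stand fixed to the bench: base plate 110 x 120 x 12 mm, post 30 mm thick and 202 mm tall, and from it a level boom along the stand's +y, axis 165 mm above the bench. Origin on the bench under the post, z up. The boom's inner tube (20 mm square, fixed) has 10 mm lock holes in its top, every 60 mm, at y = 90, 150, 210 and 270 mm.
- drain (a point): Drain in the middle of the stand's steel drip tray (100 mm along the stand's x, 240 along its y, 14 mm high), on the tray's top, at x = 55, y = 305 mm of the stand. The nozzle stands over it at the start.
- section (a joint): Slide of the outer tube (30 mm square, 200 long, top 180 mm above the bench) on the inner one, in m; it carries lock and dispensing head. 0 at the start (pin in the hole at y = 150 mm); grows along the stand's +y, away from the post. Holes at -0.06, 0, 0.06, 0.12; stops at -0.075 and 0.125. It drags with about 4 N, and cannot slide with the pin in a hole.
- plunger (a joint): Lift of the lock plunger in m: 0 with the pin fully home in a hole, 0.014 pulled right up (stop). A spring pulls it down with 4 N at the bottom, 7.5 N at the top. The rounded pin (7 mm thick) is clear of the holes above 0.0095; let down beside a hole it rides on the tube at 0.008 to 0.009; within about 2 mm of a hole's middle it drops in.
- lock_knob (a point): Centre of the lock plunger's knob: black upright cylinder, 26 mm in diameter, 28 mm high, on top of the outer tube; with the pin home 209 mm above the bench and 29 mm above the tube's top. Below it is a lock barrel 24 mm wide, 14 mm high; nothing stands beside it. It slides with the tube and rises with the plunger.
- nozzle_tip (a point): Lower end of the dispensing nozzle, 112 mm above the bench, hanging from the white head at the outer end of the outer tube and moving with it: from the knob's axis 155 mm along the stand's +y and 55 mm along the stand's +x.
- flask_mouth (a point): Centre of the open mouth of the conical glass flask (base 51 mm wide, 88 mm high, mouth 22 mm wide inside), which stands loose on the tray, about 60 mm from the drain, either on the post's side or on the far side. Its mouth is 10 mm below the nozzle's end.
- bottle_mid (a point): Middle (43 mm up) of the closed white plastic bottle with a black cap, 41 mm wide and 86 mm high, loose on the tray on the other side of the drain from the flask. Leave it alone.
- pen_mid (a point): White marker pen with a black cap, 135 mm long, 11 mm thick, lying on the bench between the robot and the boom; its middle. Leave it alone.
- stopper_mid (a point): Grey rubber stopper, 30 mm wide, 26 mm high, on the bench near the boom; its middle. Leave it alone.
- beaker_mid (a point): Glass beaker, 68 mm wide, 85 mm high, on the bench beyond the boom; its middle. Leave it alone.
- wash_bottle_mid (a point): White plastic wash bottle, 72 mm wide, 200 mm high with its bent spout, on the bench to the right; point 70 mm up. Leave it alone.
- spatula_mid (a point): Thin steel weighing spatula, 180 mm long, lying on the bench to the right in front; its middle. Leave it alone.
Mind the look-alikes: they are no part of the job. Leave any brown or turquoise look-alike of the part that bears flask_mouth alone.

How it is judged:
By the outcome, as a careful person would: the job done as asked, in the order asked, and still so for the second after the job is handed in, while the arm keeps its last pose, push and grip.
It also fails if it takes over 38 s, if anything falls off the work surface, if the arm or the gripper's body presses on something with over 40 N, if the wrist force passes 120 N, or if a joint passes its speed limit or range.

## Working session

There is one attempt and no reset: what is moved stays moved. The work goes in short steps, Python scripts to look and compute and a shell command to move; the robot and the scene stay as the last step left them, time stands still between calls to the robot, and variables do not carry over. Pictures are saved under pics/ and viewed, at most 10 in all, crops included, and the job is handed in when it is done.

```bash
mkdir -p pics; ls; python3 - <<'E'
from bench import r
import cv2
for n in("side","top"):
    cv2.imwrite(f"pics/{n}0.png",r.snapshot(n)[:,:,::-1]); p=r.camera_params(n); print(n,p)
s=r.sense(); print(s, r.tcp_to_grasp)
E
```

```text
pics
side {'fx': 501.00600826289093, 'fy': 501.00600826289093, 'cx': 280.97729752078754, 'cy': 217.39813842298176, 'R': array([[ 0.95758961, -0.28801419, -0.00836423],
       [-0.18208319, -0.58238214, -0.79226054],
       [ 0.2233111 ,  0.76018344, -0.61012563]]), 't': array([-528.04233659,  178.36229985, 1005.97742961])}
top {'fx': 424.8863516912462, 'fy': 424.8863516912462, 'cx': 276.5533784607868, 'cy': 215.54697836729414, 'R': array([[ 8.79986338e-03, -9.99961264e-01, -1.80701587e-04],
       [-9.94236023e-01, -8.73017003e-03, -1.06857449e-01],
       [ 1.06851732e-01,  1.11999098e-03, -9.94274335e-01]]), 't': array([-62.71648102, 567.91487998, 975.54938244])}
{'time': 0.1, 'joint_pos': array([-8.16709376e+01,  7.51175431e+00,  8.53247258e+01, -1.12829158e-03,
        8.72629544e+01, -4.89242606e+00]), 'qd': array([ 0.04028268, -0.1023073 , -0.07473834,  0.0170833 , -0.00565843,
       -0.05126163]), 'joint_efforts': array([ 4.77475278e-04, -5.70947385e+01, -5.01944661e+01, -3.61722505e-04,
        8.12468788e-03, -2.66422643e-05]), 'tool_pos': array([ 137.17557704, -583.57718992,  230.32304187]), 'tcp_rot': array([-1.79900832e+02, -7.35748543e-03,  1.32215369e+01]), 'ft_force': array([-0.04891022,  0.20020759, -0.01098434]), 'wrist_torque': array([ 0.03047004,  0.00269238, -0.04468606]), 'grip_force': 0.0, 'finger_gap': 85.24017588514853} 18.700000000000003
```

View pics/side0.png

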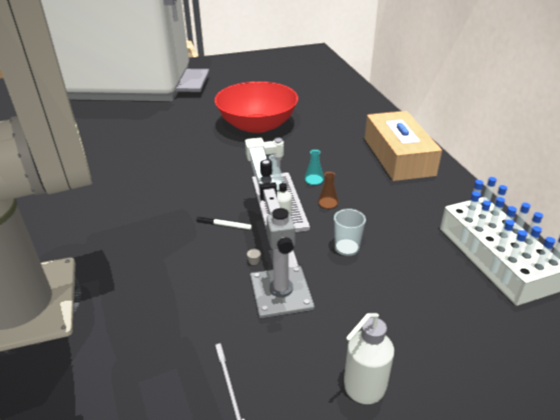

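View pics/top0.png

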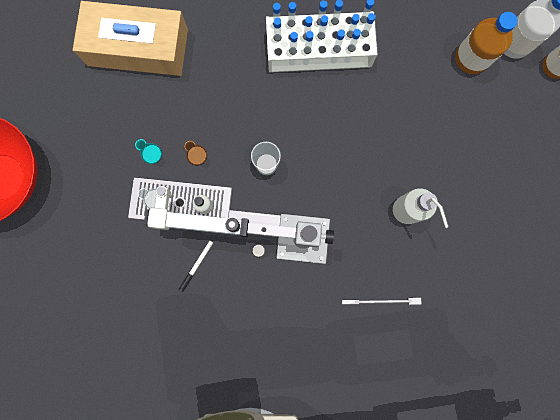

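The stand's post is at about (308,233) in the top view, with the boom running left. The bottle (black cap near (199,202)) is on the post's side, so the flask is probably on the far side near (155,195). I'll zoom in to confirm.

```bash
python3 - <<'E'
import cv2,numpy as np
t=cv2.imread("pics/top0.png")[165:275,120:345]; s=cv2.imread("pics/side0.png")[125:320,200:330]
a=cv2.resize(t,None,fx=3.5,fy=3.5,interpolation=2); cv2.imwrite("pics/t1.png",a)
cv2.imwrite("pics/s1.png",cv2.resize(s,None,fx=3,fy=3,interpolation=2))
E
```

```text
(no output)
```

View pics/t1.png

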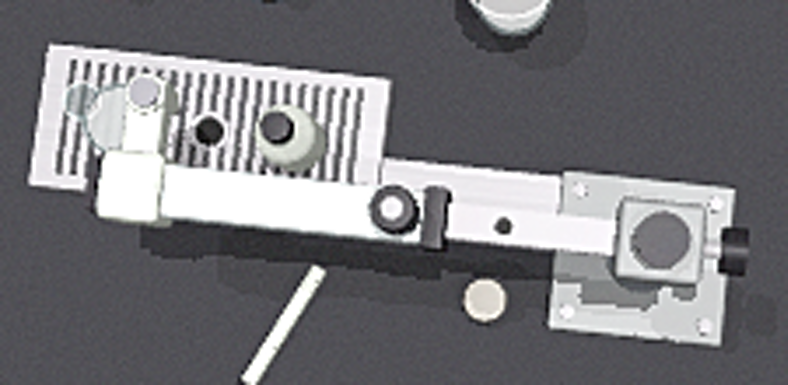

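View pics/s1.png

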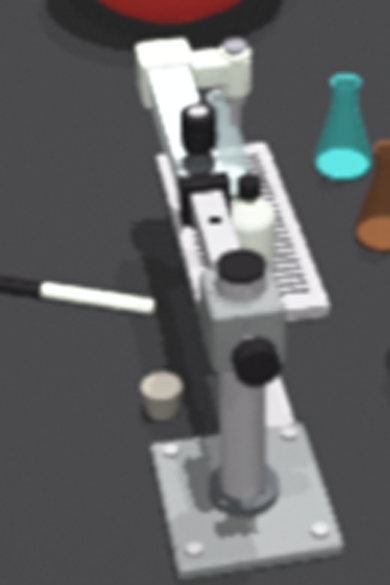

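```bash
cat > h.py <<'E'
import numpy as np
from bench import r
def ray(n,u,v):
    p=r.camera_params(n); d=p["R"].T@np.array([(u-p["cx"])/p["fx"],(v-p["cy"])/p["fy"],1]); return -p["R"].T@p["t"],d
def onz(n,u,v,z):
    c,d=ray(n,u,v); return c+d*(z-c[2])/d[2]
def tri(a,b):
    (c1,d1),(c2,d2)=ray("top",*a),ray("side",*b); k=np.linalg.lstsq(np.c_[d1,-d2],c2-c1,rcond=None)[0]
    p,q=c1+d1*k[0],c2+d2*k[1]; return (p+q)/2,np.linalg.norm(p-q)
def proj(n,X):
    p=r.camera_params(n); c=p["R"]@X+p["t"]; return p["fx"]*c[0]/c[2]+p["cx"],p["fy"]*c[1]/c[2]+p["cy"]
E
python3 - <<'E'
from h import *
np.set_printoptions(precision=1,suppress=True)
T=lambda u,v:(120+u/3.5,165+v/3.5); S=lambda u,v:(200+u/3,125+v/3)
k=tri(T(395,209),S(198,110)); print("knob top",k, onz("top",*T(395,209),223),onz("side",*S(198,110),223))
b=[onz("top",*T(*c),12) for c in((565,170),(737,187),(720,345),(548,328))]
ty=[onz("top",*T(*c),14) for c in((50,43),(390,78))]
ang=lambda d:np.degrees(np.arctan2(d[0],d[1]))
print("base",np.mean(b,0),ang(b[0]-b[1]),ang(b[3]-b[2]),"tray",ang(ty[0]-ty[1]))
hole=onz("top",*T(503,226),175); print("hole",hole, ang(k[0]-hole))
a=np.radians(ang(ty[0]-ty[1])); y=np.array([np.sin(a),np.cos(a),0]); x=np.array([np.cos(a),-np.sin(a),0])
print("knob from hole",hole+60*y)
print("flask mouth", onz("top",*T(82,100),102)); K=k[0]; print("nozzle",K+155*y+55*x,"moved",K+215*y+55*x)
print("y",y)
E
```

```text
knob top (array([529.3,  24.9, 226.3]), np.float64(0.3540138710135346)) [529.4  25.2 223. ] [530.9  30.1 223. ]
base [ 515.8 -123.    12. ] 5.177383718502311 5.111853883284072 tray 5.4437459093420735
hole [524.2 -32.2 175. ] 5.117715195061928
knob from hole [529.9  27.5 175. ]
flask mouth [607.  236.9 102. ]
nozzle [598.8 174.  226.3] moved [604.5 233.7 226.3]
y [0.1 1.  0. ]
```

The flask is on the far side: its mouth at (607,237) matches where the nozzle lands after a +60 mm slide. The knob is at about (529.5, 26.5), with the boom 5.2° off world y. Next I raise and turn the tool, then travel.

```bash
python3 -m handwheel '[[0,0,-0.035,-7.95],[0,0,-0.035,-7.95],[0,0,0,-7.95],[0,0,0,-7.95],[0,0,0,-7.95],[0,0,0,-7.95],[0,0,0,-7.95],[0,0,0,-7.95],[0,0,0,-7.95],[0,0,0,0]]' 0.075 40
python3 -m handwheel '[[0.032,0.0168,0,0],[0.032,0.0168,0,0],[0.032,0.0168,0,0],[0.032,0.0168,0,0],[0.032,0.0168,0,0],[0.032,0.0168,0,0],[0.032,0.0168,0,0],[0.032,0.0168,0,0],[0.032,0.0168,0,0],[0.032,0.0168,0,0]]'
python3 -m handwheel '[[0.032,0.0168,0,0],[0.032,0.0168,0,0],[0.032,0.0168,0,0],[0.032,0.0168,0,0],[0.032,0.0168,0,0],[0.032,0.0168,0,0],[0.032,0.0168,0,0],[0.032,0.0168,0,0],[0.032,0.0168,0,0],[0,0,0,0]]'
```

```text
time: 1.1
tool_pos: [137.2, -583.8, 300.7]
tcp_rot: [-180.0, -0.1, 84.9]
ft_force: [0.1, 0.2, 0.1]
finger_gap: 74.8
grip_force: 0.0
time: 2.1
tool_pos: [334.2, -279.3, 301.2]
tcp_rot: [180.0, 0.0, 84.5]
ft_force: [0.2, -0.6, -0.1]
finger_gap: 75.2
grip_force: 0.0
time: 3.1
tool_pos: [511.6, -4.3, 300.6]
tcp_rot: [-180.0, -0.1, 84.7]
ft_force: [-1.0, 0.3, -0.8]
finger_gap: 74.7
grip_force: 0.0
```

```bash
python3 -m handwheel '[[0.0165,0.0075,0,0],[0.016,0.0075,0,0],[0,0,0.02,0],[0,0,0.02,0],[0,0,0.015,0],[0,0,0,0]]'
python3 - <<'E'
from h import *
import cv2
t=r.snapshot("top")[165:275,160:300,::-1]; s=r.snapshot("side")[90:250,190:340,::-1]
a=cv2.resize(t,(700,550)) ; b=cv2.resize(s,None,fx=3.43,fy=3.43)
f=np.zeros((600,800,3),np.uint8); f[:314,:400]=cv2.resize(t,(400,314)); b=cv2.resize(s,(400,427)); f[:427,400:]=b
cv2.imwrite("pics/c2.png",f)
print(r.sense()["tool_pos"])
E
```

```text
time: 3.7
tool_pos: [526.8, 23.0, 243.4]
tcp_rot: [-179.7, 0.0, 84.6]
ft_force: [-0.4, -1.3, 0.4]
finger_gap: 75.5
grip_force: 0.0
[528.21741011  22.94102387 246.44909513]
```

View pics/c2.png

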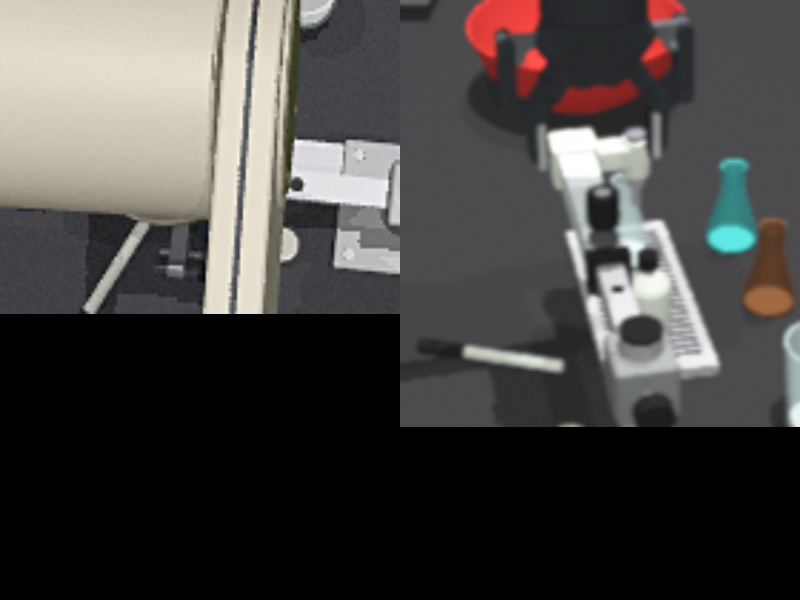

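The side crop shows the fingers straddling the knob (finger mid u≈600, knob u≈603). Descending with a +3 mm tool x correction.

```bash
python3 -m handwheel '[[0.003,0.001,0.02,0],[0,0,0.02,0],[0,0,0.015,0],[0,0,0,0],[0,0,0,0]]'; python3 - <<'E'
from h import *
import cv2
print(r.sense()["tool_pos"])
s=r.snapshot("side")[90:250,190:340,::-1]; cv2.imwrite("pics/c3.png",cv2.resize(s,(560,597)))
print(r.sense()["tool_pos"])
E
```

```text
time: 4.3
tool_pos: [529.9, 26.1, 192.1]
tcp_rot: [180.0, -0.0, 84.8]
ft_force: [-0.4, -0.3, -0.3]
finger_gap: 75.0
grip_force: 0.0
[529.94483492  26.08454971 192.07161349]
[530.33433883  26.08574488 192.61810437]
```

View pics/c3.png

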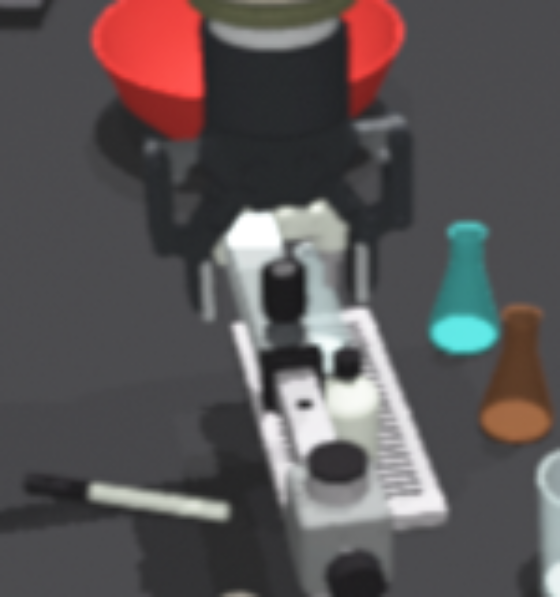

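Fingers are centred on the knob (mid u≈285, knob u≈284). Closing.

```bash
python3 -m handwheel '[[0,0,0.002,0],[0,0,0,0],[0,0,0,0],[0,0,0,0],[0,0,0,0],[0,0,0,0],[0,0,0,0],[0,0,0,0]]' 0.015 60
```

```text
time: 5.15
tool_pos: [530.9, 26.1, 190.2]
tcp_rot: [179.8, -0.0, 84.8]
ft_force: [4.4, -0.2, 0.6]
finger_gap: 24.4
grip_force: 59.5
```

```bash
python3 -m handwheel '[[0,0.0005,-0.004,0],[0,0,-0.004,0],[0,0,-0.004,0],[0,0,0,0],[0,0,0,0]]'
```

```text
time: 5.65
tool_pos: [530.8, 26.1, 200.8]
tcp_rot: [179.9, -0.0, 84.8]
ft_force: [8.4, -0.1, -7.6]
finger_gap: 24.5
grip_force: 59.4
```

```bash
python3 -m handwheel '[[0,0.001,-0.0007,0],[0,0,0,0],[0,0,0,0]]'; python3 -m handwheel '[[0.005,0,0,0],[0.005,0,0,0],[0,0,0,0],[0,0,0,0]]'
```

```text
time: 5.95
tool_pos: [530.9, 26.1, 201.2]
tcp_rot: [-179.9, 0.0, 84.8]
ft_force: [4.6, 0.5, -7.9]
finger_gap: 24.5
grip_force: 59.4
time: 6.35
tool_pos: [531.8, 35.9, 201.6]
tcp_rot: [-180.0, 0.0, 84.8]
ft_force: [3.3, -1.4, -7.7]
finger_gap: 24.2
grip_force: 59.3
```

```bash
python3 -m handwheel '[[0.005,0,0,0],[0.005,0,0,0],[0.005,0,0,0],[0.005,0,0,0],[0.005,0,0,0],[0.005,0,0,0],[0.005,0,0,0],[0.005,0,0,0]]'; python3 - <<'E'
from h import *
import cv2
s=r.snapshot("side")[90:250,190:340,::-1]; cv2.imwrite("pics/c4.png",cv2.resize(s,(560,597)))
for i in range(1): print(r.sense()["tool_pos"],r.sense()["ft_force"])
E
```

```text
time: 7.15
tool_pos: [535.6, 75.2, 201.8]
tcp_rot: [-180.0, 0.1, 84.7]
ft_force: [3.6, -5.5, -7.6]
finger_gap: 24.8
grip_force: 59.4
[535.66942511  75.90479758 201.77971579] [ 3.42780294 -3.40468052 -8.69832336]
```

View pics/c4.png

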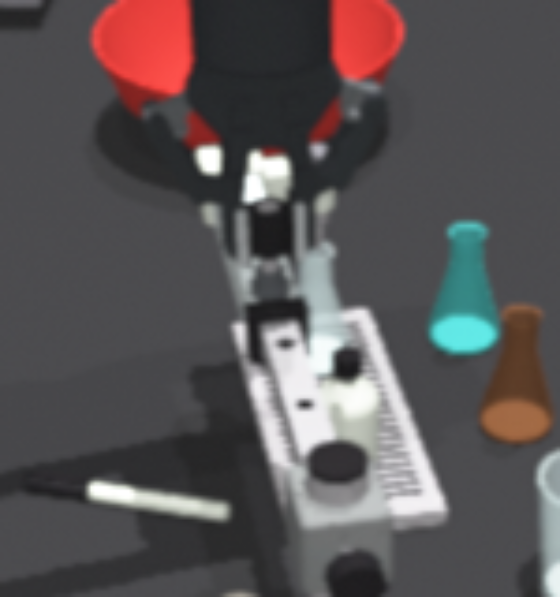

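The outer tube followed: the second hole is now exposed at about (287,343). I'll slide the last 10 mm, then lower.

```bash
python3 -m handwheel '[[0.005,0,0,0],[0.003,0,0,0],[0.002,0,0,0],[0,0,0,0],[0,0,0,0]]';  python3 -m handwheel '[[0,0,0.003,0],[0,0,0.003,0],[0,0,0,0],[0,0,0,0]]'; python3 -m handwheel '[[0,0,0.003,0],[0,0,0.003,0],[0,0,0,0],[0,0,0,0]]'
```

```text
time: 7.7
tool_pos: [536.6, 85.4, 201.8]
tcp_rot: [-180.0, 0.0, 84.8]
ft_force: [3.3, -2.8, -8.4]
finger_gap: 24.9
grip_force: 59.4
time: 8.1
tool_pos: [536.6, 85.5, 195.7]
tcp_rot: [-180.0, 0.0, 84.8]
ft_force: [2.4, -4.5, -6.4]
finger_gap: 24.2
grip_force: 59.6
time: 8.5
tool_pos: [536.7, 85.8, 190.2]
tcp_rot: [180.0, -0.0, 84.8]
ft_force: [-0.2, -4.0, -1.4]
finger_gap: 24.5
grip_force: 60.0
```

The pin dropped in, with no ride-on reaction at 195.7. Now I press gently to seat it.

```bash
python3 -m handwheel '[[0,0,0.0007,0],[0,0,0,0],[0,0,0,0]]'; python3 -m handwheel '[[0,0,0.0007,0],[0,0,0,0],[0,0,0,0],[0,0,0,0]]'; python3 - <<'E'
from h import *
import cv2
s=r.snapshot("side")[90:250,190:340,::-1]; t=r.snapshot("top")[165:275,110:250,::-1]
f=np.zeros((560,800,3),np.uint8); f[:314,:400]=cv2.resize(t,(400,314)); f[:427,400:]=cv2.resize(s,(400,427)); cv2.imwrite("pics/c5.png",f)
E
```

```text
time: 8.8
tool_pos: [536.8, 85.9, 190.1]
tcp_rot: [180.0, -0.0, 84.8]
ft_force: [-3.4, -3.7, 6.4]
finger_gap: 24.3
grip_force: 60.8
time: 9.2
tool_pos: [536.9, 86.0, 190.1]
tcp_rot: [179.9, -0.0, 84.8]
ft_force: [-4.5, -4.2, 10.1]
finger_gap: 24.7
grip_force: 61.4
```

View pics/c5.png

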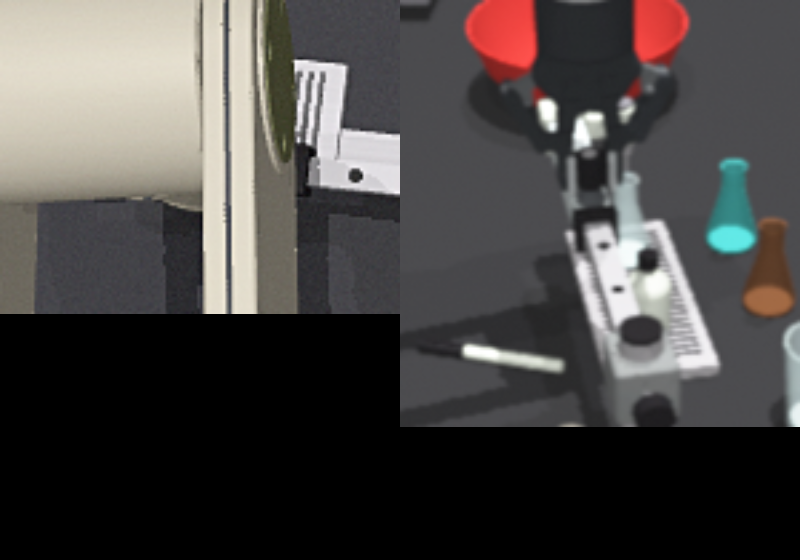

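The pin is on its hard stop: TCP z is 190.1, the same as at the start, and the tool presses with 10 N without moving. The slide measures 60.2 mm. In the crop the flask and bottle stand as before.

```bash
python3 -c "
from bench import r
print(r.hand_in())"
```

```text
the job is handed in; nothing more can be done
None
```

I slid the dispensing head one hole outward (about 60 mm) so the nozzle stands over the open flask by measurement, seated the pin fully home with the knob still gripped, and handed the job in at about 9.3 s; no verdict came back.

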